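# Key the spindle gear home in an open mill gear case

## Robot

A 6-joint arm with a two-finger parallel gripper is mounted at the origin on the work surface. World frame = base frame: x ahead of the robot, y to its left, z up, the work surface at z = 0. Lengths are in m, angles in degrees, forces in N, time in s.
With the tool pointing down it reaches from about 0.3 to 0.75 m from the base axis. Payload 8.5 kg.
Tool frame: the origin (TCP) lies at the very end of the fingers, on their centre line; the grasp point (between the pads) lies 19 mm behind it (grip_depth is the distance from the TCP to the grasp point, in m); z points along the fingers, y is the direction in which the jaws open and shut (so a half turn about z gives the same grasp; the last joint's range is limited). The gripper opens to 85 mm and grips with 20 to 120 N. Pads are 22 mm wide; open, the fingers measure 114 mm over their backs; the gripper's body (76 mm by 85 mm) begins 54 mm behind the grasp point. The pads swing forward as they close: fully open they stand 13 mm farther back than shut.
Start: joints at [-80.632, 21.807, 74.336, -0, 83.858, -12.336], TCP at [0.203, -0.511, 0.231] pointing down, gripper open.
Joint ranges: [-178.18, 178.18], [-50.72, 133.34], [12.68, 142.11], [-81.47, 261.47], [9.98, 163.14], [-165.26, 165.26]. Speed limits (degrees/s): [136.94, 136.94, 180, 180, 180, 180].

## Interface

Orientations are given as a 3x3 rotation matrix whose columns are the frame's x, y, z axes.
In Python, from rig import observe, get_image, close_job, silhouettes, grip_depth gives the robot as it stands. The module is installed in compiled form; this text tells all that it offers.
- The arm moves only by the shell command python3 -m crank 'ROWS' [FORCE]. ROWS is a JSON object of lists of equal length, an entry for each row: "slide": the shift along the tool's x, y, z in m, a list of three; "roll": the turn about the tool's z in rad; "grip": the finger opening in m, from 0 to 0.0854. A call has exactly 8 rows; each row is the pose to reach, as a shift and turn from the pose commanded when the call began, along the tool's axes at that moment; what a row does not reach only later rows make up. A row lasts 1/10 s, in which the tool goes at most 50 mm and 8.59 degrees, less where a joint would pass 70% of its speed; a pose out of reach is approached as far as the arm can. A call with a gripper value outside its range is refused whole. The fingers move at their own pace and stop on an object; FORCE is the grip in N (left out, the last holds). Time passes only in rows, so rows that repeat a pose let the fingers close, or fill a call up. It gives the time, the measured TCP pose, the force and the opening at its end, in the units of the state.
- observe(): the state, without advancing time (a new reading comes with each control period).
- get_image(name): name is "side" or "top"; returns a dict with "frame" (384x512x3 uint8, red, green, blue), "fx", "fy", "cx", "cy" (pixels), "D" ([k1, k2, p1, p2, k3] as OpenCV has them; the pictures are not rectified), "xyz" and "rotation" of the camera in the world. Camera axes: x right, y down, z forward; pixel columns grow to the right and rows downward; lengths in m; the calibration is good to about 2 mm. A picture is of the moment at which its call begins. There is no depth.
- close_job(): hands the job in, once; it reports no verdict.
Trained networks look in a picture, given as the dict that the camera call returned (one of the last four; its "shot" number tells which), for a name from the list of things; names that differ only in an ending like _2 or _b are one class to them, and where a whole thing is asked for, a point or a joint stands for the part that bears it (a point fixed in the world has none). Each returns a list of dicts, best first, with "confidence" (0 to 1); they miss things now and then, are a little off and sometimes report something else, mostly with a low value. They report only what shows in the picture. A call takes as long as a camera call.
- silhouettes(target, picture): "pixels" (384x512 bool, what is visible of it) and "box" ([centre column, centre row, width, height] in pixels, round what is visible of it).
The state is a dict: "time_s": time; "q": joint angles; "qvel": joint speeds; "joint_efforts": joint torques, N m; "position": TCP position; "tool_rot": TCP orientation; "ft_force": force on the tool from outside, world axes, zero at the start; "wrist_torque": the same for the moment, N m; "grip_width": finger opening in m.
Only numpy, scipy, OpenCV 4.12 (cv2) and the standard library are available. Lean on these libraries where they do the work, as an engineer would, in place of code of your own. Each camera call takes 0.05 s, during which the arm holds its last target.

## Task

The white spindle gear has been slipped over the upright spindle of the open gear case but rides on top of the key. Turn it with a fingertip until the notch in its bore stands over the key, in line with the open slot in the shaft's end, then press it straight down until it is fully home against the shoulder, and take your hand away. Do not pull the gear up or force it onto the key, and leave the loose parts beside the case where they lie.

Things in the scene. Friction and masses are not known exactly. Their poses are not given: they have to be found in the camera images.
- gear_case: Fixed open-topped grey cast gear case on the bench, walls 45 mm high, 9 mm thick. Origin on the bench under the spindle axis, z up. Walls reach from its x = -105 to +105 mm and y = -105 to +157 mm. A bare 15 mm pinion shaft stands at x = 0, y = +97 mm, top 72 mm above the bench, just outside the gear. Floor 10 mm thick; under the gear a bearing boss, radius 37 mm, 30 mm high, the rest is open.
- spindle: Upright 36 mm steel spindle, locked: it cannot turn. Origin on its axis at bench height, z up; its x axis points to the key's side (any way round). Shoulder 53 mm across, its top 40 mm above the bench, and below it a flange of 34 mm radius, top 33 mm above the bench. The shaft goes up through the gear.
- shaft_end (a point): Centre of the shaft's end, 80 mm above the bench. A 10 mm wide, 5 mm deep slot (keyseat) runs down the shaft's side from this end, on the key's side: it is open at the end, so it shows from above where the key is.
- key (a point): Top of the key, 20 mm from the axis, 54 mm above the bench, hidden under the gear at the start. The key is 10 mm wide, stands 4 mm proud of the shaft and 14 mm up from the shoulder; its top corners are bevelled 1.5 mm.
- spindle_gear: White nylon gear, 154 mm across the teeth, 16 mm thick, 0.18 to 0.28 kg. Origin: centre of its underside on the spindle axis, z up; its x axis points at the notch in its bore. It turns without limit (friction about 0.1 N m) and slides on the shaft, a snug fit: it stays where left and takes about 3 N to push down. At the start it rides on the key, underside 54 mm above the bench.
- gear_face (a point): Centre of the gear's upper face, 70 mm above the bench at the start, 56 mm when home (14 mm lower, stopped by the shoulder). Hub 58 mm across, bore 37 mm, flush with the toothed rim (68 to 77 mm radius). Four spokes 10 mm wide at 0, 90, 180, 270 degrees from the gear's x axis, tops 2 mm below this face, 12 mm deep; between them four open windows from 29 to 68 mm radius.
- notch (a point): Middle of the notch (keyway) in the gear's bore, at the upper face, 20 mm from the axis, in line with one spoke. It is 12.4 mm wide and 4.5 mm deep: 1.2 mm play each side of the key, about 3 degrees. At the start it is 35 to 180 degrees away from the key, either way.
- pinion: Loose steel pinion standing on the bench beside the case, 48 mm across, 32 mm high. Origin: centre of its underside. Not to be disturbed.
- spacer: Loose plain steel spacer ring on the bench, 49 mm across, 24 mm high. Origin: centre of its underside. Not to be disturbed.
- locknut: Loose dark steel slotted locknut on the bench, 53 mm across, 10 mm high. Origin: centre of its underside. Not to be disturbed.
- chip_brush: Loose wooden-handled chip brush lying on the bench, 196 mm long, 14 mm high. Origin: underside at the ferrule, the bristles 65 mm along its x and the handle's end 130 mm the other way. Not to be disturbed.

How it is judged:
By the outcome, as a careful person would: the job done as asked, in the order asked, and still so for the second after the job is handed in, with the robot touching nothing.
It also fails if it takes over 61 s, if anything falls off the work surface, if the arm or the gripper's body presses on something with over 40 N, if the wrist force passes 120 N, or if a joint passes its speed limit or range.

## Working session

There is one attempt and no reset: what is moved stays moved. The work goes in short steps, Python scripts to look and compute and a shell command to move; the robot and the scene stay as the last step left them, time stands still between calls to the robot, and variables do not carry over. Pictures are saved under pics/ and viewed, and the job is handed in when it is done.

```bash
mkdir -p pics; ls; python3 - <<'E'
from rig import *
import cv2,numpy as np
s=observe();print({k:np.round(v,3).tolist() for k,v in s.items()}, grip_depth)
for n in("side","top"):
    p=get_image(n);cv2.imwrite(f"pics/{n}0.png",p["frame"][:,:,::-1])
    print(n,p["fx"],p["fy"],p["cx"],p["cy"],p["D"],p["xyz"],p["rotation"])
    for t in("spindle_gear","gear_case","spindle","shaft_end","notch","key"):
        try:
            for r in silhouettes(t,p)[:2]:print(t,r["confidence"],r["box"])
        except Exception as e:print(t,e)
E
```

```text
pics
{'time_s': 0.0, 'q': [-80.632, 21.843, 74.386, 0.002, 83.859, -12.334], 'qvel': [-0.06, 0.112, 0.092, 0.01, 0.034, 0.082], 'joint_efforts': [0.002, -44.846, -23.128, -0.0, 0.005, 0.0], 'position': [0.203, -0.511, 0.231], 'tool_rot': [[0.929, 0.37, -0.0], [0.37, -0.929, 0.002], [0.0, -0.001, -1.0]], 'ft_force': [-0.146, 0.516, -0.671], 'wrist_torque': [-0.054, -0.031, 0.0], 'grip_width': 0.085} 0.0187
side 380.44015533122166 380.44015533122166 255.68829958556282 196.1006077656713 [-0.04697474  0.          0.          0.          0.        ] [ 0.6220366  -0.47241648  0.64333357] [[ 0.9998045   0.0054207   0.01901536]
 [-0.00965514 -0.70539992  0.70874377]
 [ 0.01725532 -0.70878881 -0.70520967]]
spindle_gear 0.92 [231.8, 246.7, 82.0, 66.3]
gear_case 0.94 [229.4, 254.1, 133.0, 133.4]
spindle 0.88 [231.5, 247.9, 80.6, 68.5]
spindle 0.34 [244.4, 185.4, 21.3, 21.1]
shaft_end 0.85 [230.7, 244.8, 78.8, 67.6]
notch 0.91 [234.4, 245.7, 76.2, 68.6]
key 0.76 [230.3, 247.1, 79.7, 68.5]
top 346.7570477134415 346.7570477134415 253.14256304340608 191.7151501936173 [-0.03101916  0.          0.          0.          0.        ] [0.41990144 0.0910999  0.94336288] [[-0.03666225 -0.97248774  0.23005101]
 [-0.99930767  0.03713483 -0.00227648]
 [-0.00632905 -0.2299752  -0.97317591]]
spindle_gear 0.88 [296.0, 207.8, 57.2, 59.5]
gear_case 0.76 [283.9, 205.1, 111.7, 91.1]
spindle 0.92 [296.8, 206.4, 60.2, 56.4]
shaft_end 0.79 [296.8, 205.9, 59.7, 58.8]
notch 0.82 [299.6, 205.1, 66.5, 58.3]
key 0.92 [295.8, 203.9, 56.6, 53.5]
```

```bash
python3 - <<'E'
import cv2,numpy as np
s=cv2.imread("pics/side0.png");t=cv2.imread("pics/top0.png")
cv2.imwrite("pics/side0c.png",cv2.resize(s[180:325,150:310],None,fx=4.1,fy=4.1,interpolation=cv2.INTER_CUBIC))
cv2.imwrite("pics/top0c.png",cv2.resize(t[150:260,220:350],None,fx=5.4,fy=5.4,interpolation=cv2.INTER_CUBIC))
E
```

```text
(no output)
```

View pics/side0.png

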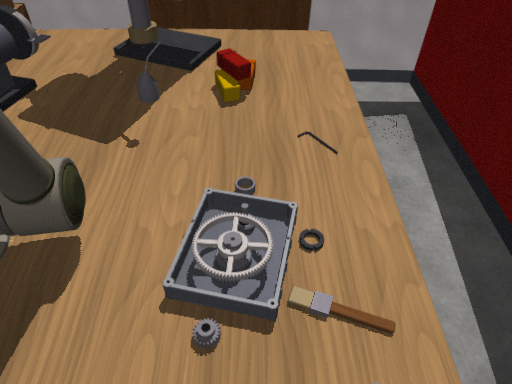

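View pics/top0.png

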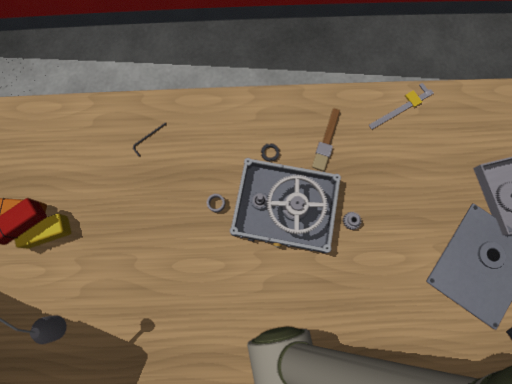

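View pics/side0c.png

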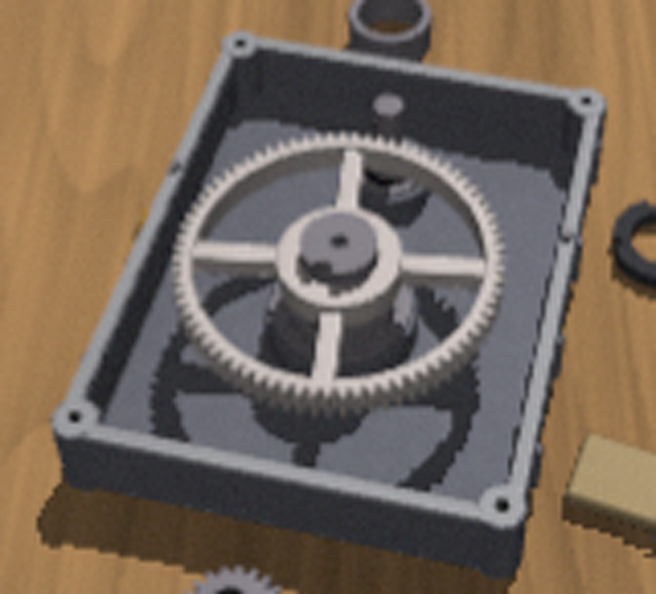

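View pics/top0c.png

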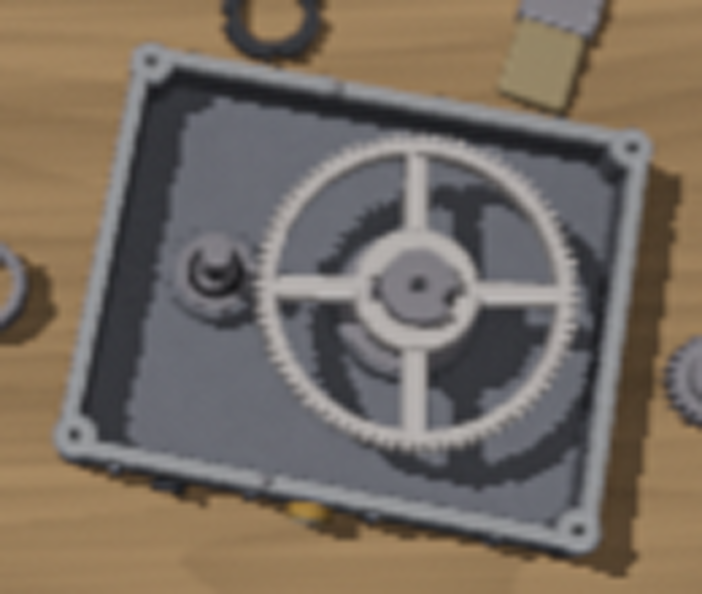

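The gear shows well in both views: side centre about (232,245), top about (297,204). I'll rectify both pictures onto the gear-face and shaft-end planes.

```bash
cat > h.py <<'E'
import cv2,numpy as np
from rig import *
def proj(p,X):
    R=np.array(p["rotation"]);t=np.array(p["xyz"])
    K=np.array([[p["fx"],0,p["cx"]],[0,p["fy"],p["cy"]],[0,0,1]])
    rv=cv2.Rodrigues(R.T)[0]
    return cv2.projectPoints(np.asarray(X,float).reshape(-1,1,3),rv,-R.T@t,K,np.array(p["D"]))[0].reshape(-1,2)
def unproj(p,uv,z):
    K=np.array([[p["fx"],0,p["cx"]],[0,p["fy"],p["cy"]],[0,0,1]])
    n=cv2.undistortPoints(np.asarray(uv,float).reshape(-1,1,2),K,np.array(p["D"])).reshape(-1,2)
    d=np.c_[n,np.ones(len(n))]@np.array(p["rotation"]).T;t=np.array(p["xyz"])
    return t+d*((z-t[2])/d[:,2])[:,None]
def ray(p,uv):
    a=unproj(p,[uv],0.)[0];b=np.array(p["xyz"]);return b,(a-b)/np.linalg.norm(a-b)
def tri(p,a,q,b):
    A=np.zeros((3,3));c=np.zeros(3)
    rs=[ray(p,a),ray(q,b)]
    for o,d in rs:
        M=np.eye(3)-np.outer(d,d);A+=M;c+=M@o
    X=np.linalg.solve(A,c);return X,[np.linalg.norm((np.eye(3)-np.outer(d,d))@(X-o)) for o,d in rs]
def rect(p,c,half,z,n):
    # image, x right, y up, centred c
    g=(np.arange(n)+.5)/n*2*half-half
    x,y=np.meshgrid(c[0]+g,c[1]-g)
    uv=proj(p,np.c_[x.ravel(),y.ravel(),np.full(x.size,z)]).astype(np.float32).reshape(n,n,2)
    return cv2.remap(p["frame"],uv[...,0],uv[...,1],cv2.INTER_CUBIC)
E
cat > look.py <<'E'
import sys
from h import *
tag=sys.argv[1]; zf=float(sys.argv[2])
C=[]
P={}
for n in("side","top"):
    p=get_image(n);P[n]=p
    r=silhouettes("spindle_gear",p)
    m=r[0]["pixels"].astype(np.uint8)
    f=p["frame"].astype(int)
    # white
    w=((f.min(2)>120)&(f.max(2)-f.min(2)<45)&(cv2.dilate(m,np.ones((7,7)))>0)).astype(np.uint8)
    k,l,st,_=cv2.connectedComponentsWithStats(w); 
    w=(l==1+np.argmax(st[1:,4])).astype(np.uint8)
    c=max(cv2.findContours(w,0,cv2.CHAIN_APPROX_NONE)[0],key=cv2.contourArea).reshape(-1,2)
    X=unproj(p,c,zf)[:,:2]
    (a,b),rr=cv2.minEnclosingCircle(X.astype(np.float32))
    from scipy.optimize import least_squares
    s=least_squares(lambda v:np.hypot(*(X-v[:2]).T)-v[2],[a,b,.077],loss="soft_l1",f_scale=.001)
    print(n,r[0]["confidence"],"circle",np.round(s.x,4)); C.append(s.x)
C=np.array(C); c=C[:,:2].mean(0)
for n in P:
    cv2.imwrite(f"pics/{n}_{tag}.png",np.hstack([rect(P[n],c,.035,zf,390),rect(P[n],c,.035,.08,390)])[:,:,::-1])
    cv2.imwrite(f"pics/{n}g_{tag}.png",rect(P[n],c,.085,zf,560)[:,:,::-1])
E
python3 look.py a .07
```

```text
side 0.63 circle [ 0.5921 -0.0195  0.0756]
top 0.95 circle [ 0.5927 -0.0214  0.075 ]
```

View pics/side_a.png

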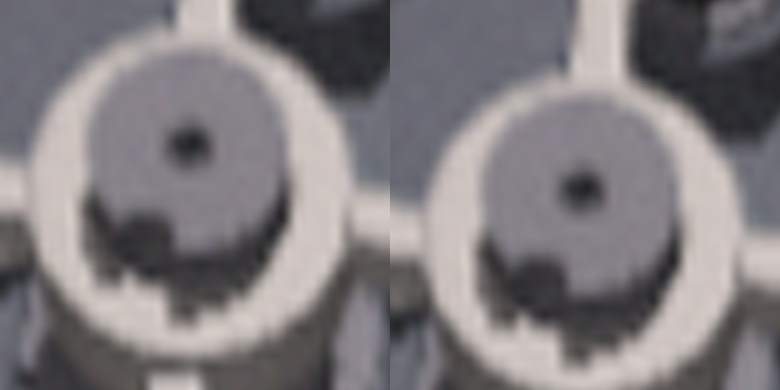

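View pics/top_a.png

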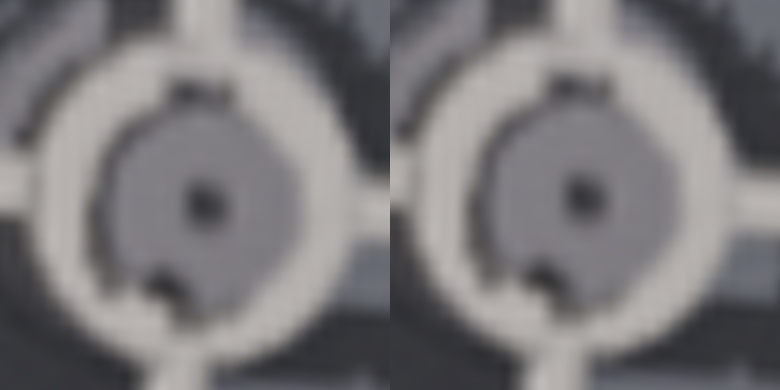

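View pics/topg_a.png

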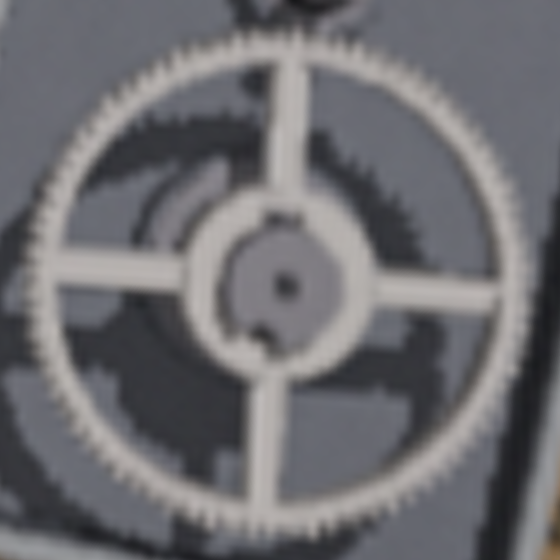

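Reading of the pictures:
- **Key slot:** dark nick at the shaft end's lower left, in both views, about -117°. In the side rectified crop it is at (537,275) against the shaft centre (581,188).
- **Notch:** dark gap under the upper spoke in the top view, crop (200,92), about 87°.
- **Turn needed:** about +156° anticlockwise.

Before moving I'll check that the dark patches near the slot are only shadow, and measure heights and angles.

```bash
cat > ang.py <<'E'
# spoke angle mod 90 and slot angle, from a rectified polar profile
import sys
from h import *
def spokes(p,c,zf,r=(.034,.064)):
    th=np.radians(np.arange(0,360,.5));rr=np.arange(r[0],r[1],.001)
    T,R=np.meshgrid(th,rr)
    uv=proj(p,np.c_[(c[0]+R*np.cos(T)).ravel(),(c[1]+R*np.sin(T)).ravel(),np.full(T.size,zf-.002)]).astype(np.float32).reshape(*T.shape,2)
    g=cv2.remap(p["frame"],uv[...,0],uv[...,1],cv2.INTER_LINEAR).min(2).astype(float)
    # fraction bright, using strip +-4 mm
    W=np.clip((g-130)/40,0,1).mean(0)
    out=[]
    i=0
    n=len(W);prof=np.r_[W,W]
    for k in range(n):
        w=prof[(np.arange(k-14,k+15))%n]
        if W[k]>.5 and W[k]==w.max():
            d=np.arange(-14,15);out.append((round(k/2+ (w*d).sum()/w.sum()/2,1),round(W[k],2)))
    return out
if __name__=="__main__":
    zf=float(sys.argv[1]);c=(float(sys.argv[2]),float(sys.argv[3]))
    for n in("side","top"):
        p=get_image(n);print(n,spokes(p,c,zf))
E
python3 - <<'E'
from h import *
from ang import spokes
s=get_image("side");t=get_image("top")
print(spokes(s,(.5921,-.0195),.07),spokes(t,(.5927,-.0214),.07))
# shaft-end centre hole: darkest blob near predicted, tri
def hole(p):
    u=proj(p,[[.592,-.0203,.08]])[0];f=p["frame"].astype(float).sum(2)
    x0,y0=np.round(u).astype(int);w=f[y0-3:y0+4,x0-3:x0+4];w=np.clip(np.median(w)-20-w,0,None)
    yy,xx=np.mgrid[y0-3:y0+4,x0-3:x0+4];return np.array([(w*xx).sum(),(w*yy).sum()])/w.sum()
a,b=hole(s),hole(t);print(a,b,tri(s,a,t,b))
print(unproj(s,[a],.08),unproj(t,[b],.08))
cv2.imwrite("pics/shadow.png",np.hstack([rect(s,(.592,-.02),.13,.01,390),rect(t,(.592,-.02),.13,.01,390)])[:,:,::-1])
# pixel of gear centre triangulated from rim-circle centres
print(tri(s,proj(s,[[.5921,-.0195,.07]])[0],t,proj(t,[[.5927,-.0214,.07]])[0]))
E
```

```text
[(np.float64(85.6), np.float64(1.0)), (np.float64(85.8), np.float64(1.0)), (np.float64(86.0), np.float64(1.0)), (np.float64(86.1), np.float64(1.0)), (np.float64(86.1), np.float64(1.0)), (np.float64(86.2), np.float64(1.0)), (np.float64(86.2), np.float64(1.0)), (np.float64(86.3), np.float64(1.0)), (np.float64(86.4), np.float64(1.0)), (np.float64(86.5), np.float64(1.0)), (np.float64(86.7), np.float64(1.0)), (np.float64(86.9), np.float64(1.0)), (np.float64(175.7), np.float64(1.0)), (np.float64(175.9), np.float64(1.0)), (np.float64(176.1), np.float64(1.0)), (np.float64(176.2), np.float64(1.0)), (np.float64(176.3), np.float64(1.0)), (np.float64(176.4), np.float64(1.0)), (np.float64(176.5), np.float64(1.0)), (np.float64(176.6), np.float64(1.0)), (np.float64(176.8), np.float64(1.0)), (np.float64(176.9), np.float64(1.0)), (np.float64(264.8), np.float64(1.0)), (np.float64(265.0), np.float64(1.0)), (np.float64(265.1), np.float64(1.0)), (np.float64(265.3), np.float64(1.0)), (np.float64(265.3), np.float64(1.0)), (np.float64(265.4), np.float64(1.0)), (np.float64(265.5), np.float64(1.0)), (np.float
[... 1335 characters left out ...]
p.float64(1.0)), (np.float64(264.7), np.float64(1.0)), (np.float64(264.8), np.float64(1.0)), (np.float64(264.9), np.float64(1.0)), (np.float64(264.9), np.float64(1.0)), (np.float64(265.0), np.float64(1.0)), (np.float64(265.1), np.float64(1.0)), (np.float64(355.9), np.float64(1.0)), (np.float64(356.0), np.float64(1.0))]
[232.2980456  238.39142237] [296.99449036 202.19467401] (array([ 0.59208059, -0.0210062 ,  0.08155678]), [np.float64(2.4808592318470876e-05), np.float64(2.480859231839797e-05)])
[[ 0.59197407 -0.01976484  0.08      ]] [[ 0.59241608 -0.0212028   0.08      ]]
(array([ 0.5922467 , -0.02113964,  0.07209467]), [np.float64(3.949552672010366e-05), np.float64(3.9495526719955846e-05)])
```

View pics/shadow.png

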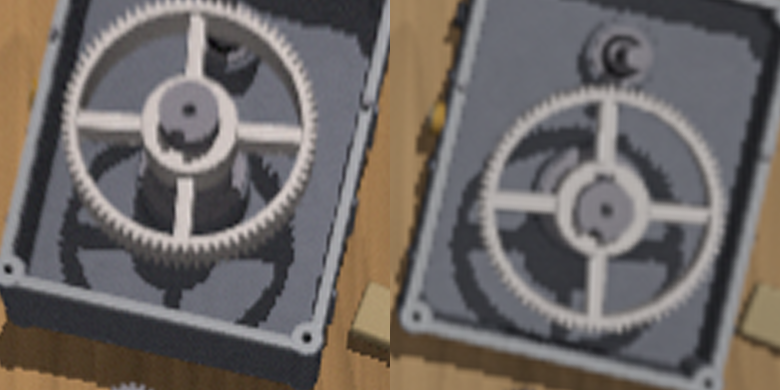

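Heights agree with the text within 2 mm (shaft end 81.6 mm, face 72 mm), and the axis is at (0.592, -0.0205). Shadows fall to the lower left, so the patches near the slot are shaft shadow. Spokes stand at about 86° mod 90. I'll go above the window at 42° and close the fingers.

```bash
cat > go.py <<'E'
# usage: go.py 'x,y,z,psi' ... -> slide/roll per target from the present pose
import sys
from h import *
def conv(s,t):
    R=np.array(s["tool_rot"]);d=R.T@(np.array(t[:3])-s["position"])
    psi=np.degrees(np.arctan2(R[1,0],R[0,0]))
    return np.round(d,4).tolist(),round(float(-np.radians((t[3]-psi+180)%360-180)),3)
if __name__=="__main__":
    s=observe();
    print("t",round(s["time_s"],2),"pos",np.round(s["position"],4),"psi",round(np.degrees(np.arctan2(s["tool_rot"][1][0],s["tool_rot"][0][0])),1),"F",np.round(s["ft_force"],1),"q6",round(s["q"][5],1),"w",round(s["grip_width"],3))
    cx,cy=.592,-.0205
    for a in sys.argv[1:]:
        if a[0]=="p": # p r,phi,z
            r,phi,z=map(float,a[1:].split(","));t=[cx+r*np.cos(np.radians(phi)),cy+r*np.sin(np.radians(phi)),z,phi]
        else: t=list(map(float,a.split(",")))
        print(a,*conv(s,t))
E
python3 go.py p.048,42,.231
```

```text
t 1.0 pos [ 0.2034 -0.511   0.2313] psi 21.7 F [0.2 0.1 0.3] q6 -12.3 w 0.086
p.048,42,.231 [0.5875, -0.3287, 0.0003] -0.354
```

```bash
python3 -m crank '{"slide":[[0.5875,-0.3287,0],[0.5875,-0.3287,0],[0.5875,-0.3287,0],[0.5875,-0.3287,0],[0.5875,-0.3287,0],[0.5875,-0.3287,0],[0.5875,-0.3287,0],[0.5875,-0.3287,0]],"roll":[-0.04,-0.09,-0.13,-0.18,-0.22,-0.27,-0.31,-0.354],"grip":[0,0,0,0,0,0,0,0]}' 30; python3 go.py p.048,42,.231
```

```text
time_s: 1.8
position: [0.4565, -0.1987, 0.2316]
tool_rot: [[0.742, 0.67, 0.0], [0.67, -0.742, -0.0], [0.0, 0.001, -1.0]]
ft_force: [0.3, -1.3, 0.1]
grip_width: 0.0001
t 1.8 pos [ 0.4565 -0.1987  0.2316] psi 42.1 F [ 0.3 -1.3  0.1] q6 10.8 w 0.0
p.048,42,.231 [0.268, -0.0414, 0.0006] 0.001
```

```bash
python3 -m crank '{"slide":[[0.26,-0.04,0],[0.26,-0.04,0],[0.26,-0.04,0],[0.26,-0.04,0],[0.26,-0.04,0],[0.26,-0.04,0],[0.26,-0.04,0],[0.26,-0.04,0]],"roll":[0,0,0,0,0,0,0,0],"grip":[0,0,0,0,0,0,0,0]}'; python3 go.py p.048,42,.10 p.048,42,.06
```

```text
time_s: 2.6
position: [0.6215, 0.0025, 0.2312]
tool_rot: [[0.744, 0.669, -0.001], [0.669, -0.744, -0.0], [-0.001, -0.0, -1.0]]
ft_force: [-0.3, 0.6, -0.3]
grip_width: -0.0002
t 2.6 pos [0.6215 0.0025 0.2312] psi 42.0 F [-0.3  0.6 -0.3] q6 37.4 w -0.0
p.048,42,.10 [0.0108, -0.0026, 0.1312] -0.001
p.048,42,.06 [0.0108, -0.0026, 0.1712] -0.001
```

```bash
python3 -m crank '{"slide":[[0.011,-0.0025,0],[0.011,-0.0025,0.04],[0.011,-0.0025,0.08],[0.011,-0.0025,0.11],[0.011,-0.0025,0.13],[0.011,-0.0025,0.13],[0.011,-0.0025,0.13],[0.011,-0.0025,0.13]],"roll":[0,0,0,0,0,0,0,0],"grip":[0,0,0,0,0,0,0,0]}'; python3 go.py p.048,42,.06; python3 - <<'E'
from h import *
p=get_image("top");q=get_image("side")
a=p["frame"][150:260,220:350];b=q["frame"][180:290,170:300]
cv2.imwrite("pics/d1.png",cv2.resize(np.hstack([a,b]),None,fx=3,fy=3,interpolation=cv2.INTER_CUBIC)[:,:,::-1])
E
```

```text
time_s: 3.4
position: [0.6292, 0.0121, 0.1031]
tool_rot: [[0.744, 0.669, 0.003], [0.669, -0.744, -0.0], [0.002, 0.002, -1.0]]
ft_force: [0.4, -0.5, 0.1]
grip_width: 0.0001
t 3.4 pos [0.6292 0.0121 0.1031] psi 42.0 F [ 0.4 -0.5  0.1] q6 38.4 w 0.0
p.048,42,.06 [-0.0016, -0.0008, 0.0431] -0.001
```

View pics/d1.png

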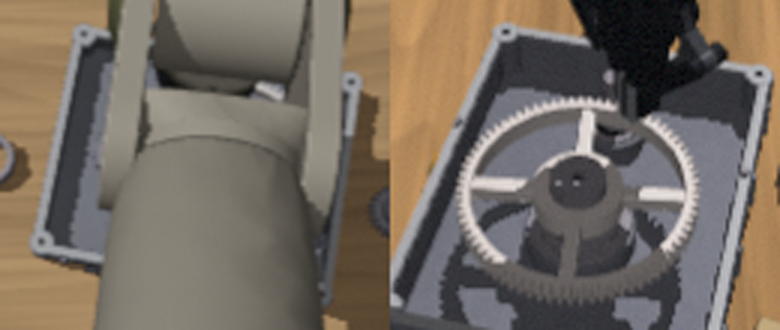

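The side view shows the closed fingertip above the upper-right window, tip about (630,118). The arm blocks the top view. Descending into the window.

```bash
python3 -m crank '{"slide":[[-0.0015,-0.001,0.01],[-0.0015,-0.001,0.02],[-0.0015,-0.001,0.03],[-0.0015,-0.001,0.036],[-0.0015,-0.001,0.042],[-0.0015,-0.001,0.042],[-0.0015,-0.001,0.042],[-0.0015,-0.001,0.042]],"roll":[0,0,0,0,0,0,0,0],"grip":[0,0,0,0,0,0,0,0]}'; python3 go.py  p.048,49,.06 p.048,56,.06 p.048,63,.06 p.048,70,.06 p.048,77,.06 p.048,84,.06 p.048,91,.06; python3 - <<'E'
from h import *
q=get_image("side")
b=q["frame"][180:290,170:300]
cv2.imwrite("pics/d2.png",cv2.resize(b,None,fx=4,fy=4,interpolation=cv2.INTER_CUBIC)[:,:,::-1])
E
```

```text
time_s: 4.3
position: [0.627, 0.0121, 0.0597]
tool_rot: [[0.743, 0.669, 0.001], [0.669, -0.743, -0.0], [0.0, 0.001, -1.0]]
ft_force: [-0.7, 0.2, -0.4]
grip_width: 0.0001
t 4.3 pos [0.627  0.0121 0.0597] psi 42.0 F [-0.7  0.2 -0.4] q6 38.3 w 0.0
p.048,49,.06 [-0.0002, -0.005, -0.0003] -0.122
p.048,56,.06 [-0.0012, -0.0107, -0.0003] -0.245
p.048,63,.06 [-0.003, -0.0163, -0.0003] -0.367
p.048,70,.06 [-0.0054, -0.0217, -0.0003] -0.489
p.048,77,.06 [-0.0085, -0.0267, -0.0003] -0.611
p.048,84,.06 [-0.0122, -0.0313, -0.0003] -0.733
p.048,91,.06 [-0.0163, -0.0354, -0.0003] -0.855
```

View pics/d2.png

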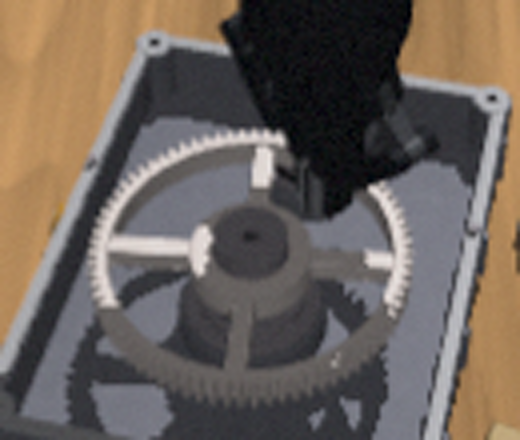

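Finger is in the window with no contact force. Swinging anticlockwise at 7° per row.

```bash
python3 -m crank '{"slide":[[-0.0002,-0.005,0],[-0.0012,-0.0107,0],[-0.003,-0.0163,0],[-0.0054,-0.0217,0],[-0.0085,-0.0267,0],[-0.0122,-0.0313,0],[-0.0163,-0.0354,0],[-0.0163,-0.0354,0]],"roll":[-0.122,-0.245,-0.367,-0.489,-0.611,-0.733,-0.855,-0.855],"grip":[0,0,0,0,0,0,0,0]}'; python3 go.py  p.048,98,.06 p.048,105,.06 p.048,112,.06 p.048,119,.06 p.048,126,.06 p.048,133,.06 p.048,140,.06; python3 - <<'E'
from h import *
q=get_image("side")
b=q["frame"][180:290,170:300]
cv2.imwrite("pics/d3.png",cv2.resize(b,None,fx=4,fy=4,interpolation=cv2.INTER_CUBIC)[:,:,::-1])
E
```

```text
time_s: 5.15
position: [0.5909, 0.0276, 0.0598]
tool_rot: [[-0.018, 1.0, 0.001], [1.0, 0.018, -0.0], [-0.0, 0.001, -1.0]]
ft_force: [0.7, 0.2, 0.5]
grip_width: 0.0001
t 5.15 pos [0.5909 0.0276 0.0598] psi 91.0 F [0.7 0.2 0.5] q6 -9.8 w 0.0
p.048,98,.06 [-0.0005, -0.0056, -0.0002] -0.121
p.048,105,.06 [-0.0016, -0.0114, -0.0002] -0.244
p.048,112,.06 [-0.0033, -0.017, -0.0002] -0.366
p.048,119,.06 [-0.0058, -0.0223, -0.0002] -0.488
p.048,126,.06 [-0.0088, -0.0273, -0.0002] -0.61
p.048,133,.06 [-0.0125, -0.0319, -0.0002] -0.732
p.048,140,.06 [-0.0166, -0.036, -0.0002] -0.854
```

View pics/d3.png

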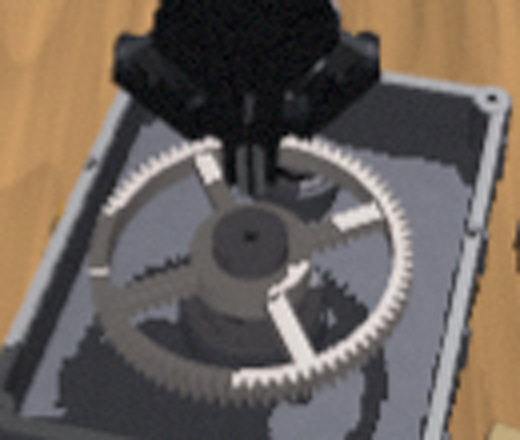

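It turns with the finger; the pushed spoke is now near 113° (picture (205,165)). Continuing.

```bash
python3 -m crank '{"slide":[[-0.0005,-0.0056,0],[-0.0016,-0.0114,0],[-0.0033,-0.017,0],[-0.0058,-0.0223,0],[-0.0088,-0.0273,0],[-0.0125,-0.0319,0],[-0.0166,-0.036,0],[-0.0166,-0.036,0]],"roll":[-0.121,-0.244,-0.366,-0.488,-0.61,-0.732,-0.854,-0.854],"grip":[0,0,0,0,0,0,0,0]}'; python3 go.py  p.048,147,.06 p.048,154,.06 p.048,161,.06 p.048,168,.06 p.048,175,.06 p.048,182,.06 p.048,189,.06 p.048,195,.06
```

```text
time_s: 6.0
position: [0.5551, 0.0102, 0.0595]
tool_rot: [[-0.764, 0.646, -0.0], [0.646, 0.764, 0.0], [0.0, 0.0, -1.0]]
ft_force: [0.5, 0.4, 0.4]
grip_width: 0.0004
t 6.0 pos [0.5551 0.0102 0.0595] psi 139.8 F [0.5 0.4 0.4] q6 -61.0 w 0.0
p.048,147,.06 [-0.0004, -0.0057, -0.0005] -0.126
p.048,154,.06 [-0.0015, -0.0114, -0.0005] -0.248
p.048,161,.06 [-0.0033, -0.017, -0.0005] -0.37
p.048,168,.06 [-0.0057, -0.0223, -0.0005] -0.493
p.048,175,.06 [-0.0088, -0.0273, -0.0005] -0.615
p.048,182,.06 [-0.0125, -0.0319, -0.0005] -0.737
p.048,189,.06 [-0.0167, -0.036, -0.0005] -0.859
p.048,195,.06 [-0.0207, -0.0391, -0.0005] -0.964
```

```bash
python3 -m crank '{"slide":[[-0.0004,-0.0057,0],[-0.0015,-0.0114,0],[-0.0033,-0.017,0],[-0.0057,-0.0223,0],[-0.0088,-0.0273,0],[-0.0125,-0.0319,0],[-0.0167,-0.036,0],[-0.0207,-0.0391,0]],"roll":[-0.126,-0.248,-0.37,-0.493,-0.615,-0.737,-0.859,-0.964],"grip":[0,0,0,0,0,0,0,0]}';python3 go.py  p.048,200,.06 p.048,205,.06 p.048,210,.06 p.048,213,.06; python3 - <<'E'
from h import *
p=get_image("top");q=get_image("side")
a=p["frame"][150:260,220:350];b=q["frame"][180:290,170:300]
cv2.imwrite("pics/d4.png",cv2.resize(np.hstack([a,b]),None,fx=3,fy=3,interpolation=cv2.INTER_CUBIC)[:,:,::-1])
cv2.imwrite("pics/d4r.png",rect(q,(.592,-.0200),.085,.07,560)[:,:,::-1])
E
```

```text
time_s: 6.8
position: [0.5454, -0.0329, 0.0592]
tool_rot: [[-0.966, -0.26, -0.002], [-0.26, 0.966, 0.0], [0.002, 0.001, -1.0]]
ft_force: [-3.3, 1.7, 2.3]
grip_width: 0.0
t 6.8 pos [ 0.5454 -0.0329  0.0592] psi -164.9 F [-3.3  1.7  2.3] q6 -120.9 w 0.0
p.048,200,.06 [-0.0004, -0.0043, -0.0008] -0.086
p.048,205,.06 [-0.0009, -0.0084, -0.0008] -0.173
p.048,210,.06 [-0.0018, -0.0125, -0.0008] -0.261
p.048,213,.06 [-0.0025, -0.0149, -0.0008] -0.313
```

View pics/d4.png

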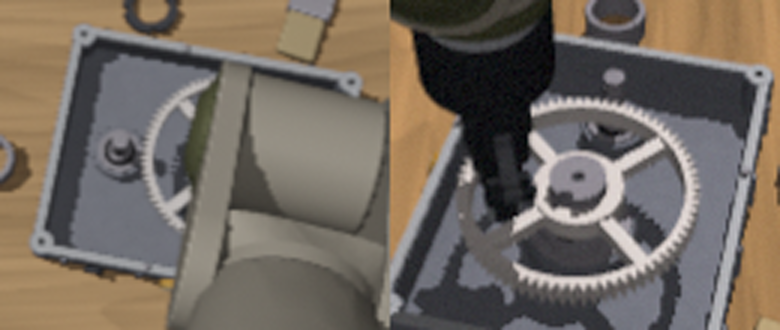

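View pics/d4r.png

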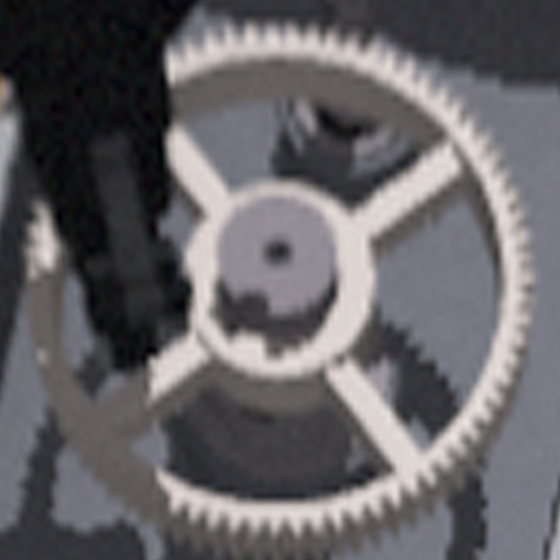

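Opposite spoke stands at about 35° (rectified (450,160)), so the notch spoke is at about 215° and needs about 28° more. I'll go 22° and measure.

```bash
python3 go.py p.048,217,.06; python3 -m crank '{"slide":[[-0.0004,-0.0043,-0.0005],[-0.0009,-0.0084,-0.0005],[-0.0018,-0.0125,-0.0005],[-0.0025,-0.0149,-0.0005],[-0.0037,-0.0180,-0.0005],[-0.0037,-0.0180,-0.0005],[-0.0037,-0.0180,-0.0005],[-0.0037,-0.0180,-0.0005]],"roll":[-0.086,-0.173,-0.261,-0.313,-0.383,-0.383,-0.383,-0.383],"grip":[0,0,0,0,0,0,0,0]}';python3 go.py  p.048,220,.06 p.048,223,.06; cat > meas.py <<'E'
import sys
from h import *
# fit gear yaw by correlating a spoke/hub/rim model with brightness, in one picture
def fit(p,c,zf,mask=None):
    best=[]
    f=cv2.GaussianBlur(p["frame"],(0,0),.6).min(2).astype(np.float32)
    rr=np.arange(.033,.066,.0015)
    off=np.array([-.010,-.0075,-.003,0,.003,.0075,.010]);w=np.array([-1,-1,.8,.8,.8,-1,-1.])
    w-=w.mean()
    for a in np.arange(0,90,.25):
        sc=[]
        for k in range(4):
            t=np.radians(a+90*k);u=np.array([np.cos(t),np.sin(t)]);n=np.array([-u[1],u[0]])
            P=c+rr[:,None,None]*u+off[None,:,None]*n
            uv=proj(p,np.c_[P.reshape(-1,2),np.full(P.size//2,zf-.002)]).astype(np.float32)
            g=cv2.remap(f,uv[:,0].reshape(len(rr),-1),uv[:,1].reshape(len(rr),-1),cv2.INTER_LINEAR)
            sc.append((g*w).sum(1).mean())
        best.append(sc)
    B=np.array(best);A=np.arange(0,90,.25)
    per=[A[np.argmax(B[:,k])] for k in range(4)]
    return A[np.argmax(B.sum(1))],per,B.max(0).round(0)
if __name__=="__main__":
    zf=float(sys.argv[1]);tag=sys.argv[2]
    for n,c in(("side",(.5921,-.0197)),("top",(.5925,-.0213))):
        p=get_image(n);print(n,*fit(p,np.array(c),zf))
        cv2.imwrite(f"pics/{n}g_{tag}.png",rect(p,c,.085,zf,560)[:,:,::-1])
        cv2.imwrite(f"pics/{n}s_{tag}.png",np.hstack([rect(p,c,.035,zf,390),rect(p,c,.035,.08,390)])[:,:,::-1])
E
python3 meas.py .07 e
```

```text
t 6.9 pos [ 0.5459 -0.0332  0.0593] psi -165.1 F [-1.  -0.3  0.8] q6 -120.8 w -0.0
p.048,217,.06 [-0.0033, -0.0176, -0.0007] -0.386
time_s: 7.7
position: [0.5542, -0.0491, 0.0598]
tool_rot: [[-0.8, -0.6, 0.0], [-0.6, 0.8, -0.0], [-0.0, -0.0, -1.0]]
ft_force: [-0.5, 1.1, 0.3]
grip_width: 0.0001
t 7.7 pos [ 0.5542 -0.0491  0.0598] psi -143.1 F [-0.5  1.1  0.3] q6 -144.2 w 0.0
p.048,220,.06 [0.0005, -0.0024, -0.0002] -0.054
p.048,223,.06 [0.0003, -0.0049, -0.0002] -0.107
side 58.5 [np.float64(58.5), np.float64(14.25), np.float64(59.75), np.float64(58.0)] [371. 140. 328. 283.]
top 58.25 [np.float64(59.0), np.float64(57.5), np.float64(4.75), np.float64(71.75)] [206. 183.  42.  70.]
```

```bash
echo
```

```text
(no output)
```

View pics/sideg_e.png

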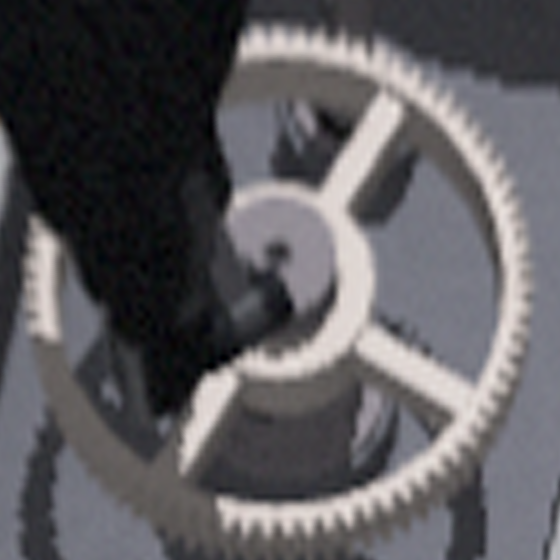

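View pics/sides_e.png

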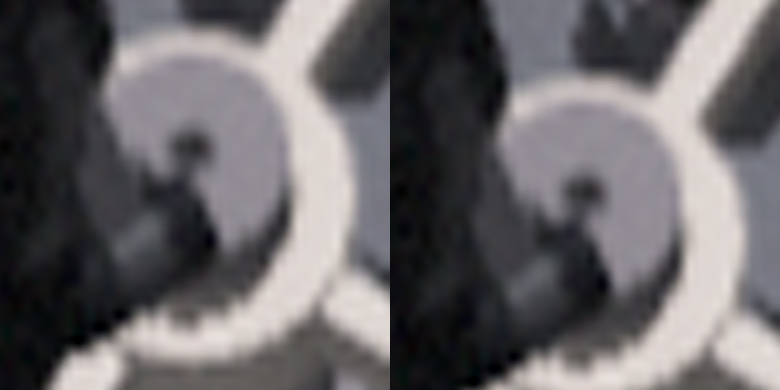

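Gear spokes read 58.4° mod 90 in both views, so the notch is at 238.4°. I'll refine the slot angle from the clean first pictures.

```bash
python3 - <<'E'
from h import *
from scipy.optimize import minimize
for n in("side","top"):
    p=get_image(n);p["frame"]=cv2.imread(f"pics/{n}0.png")[:,:,::-1].copy()
    c0=np.array({"side":(.5920,-.0198),"top":(.5924,-.0212)}[n])
    f=p["frame"].astype(np.float32).mean(2)
    g=np.arange(-.0172,.0173,.0005);X,Y=np.meshgrid(g,g);k=np.hypot(X,Y)<.0165
    X,Y=X[k],Y[k]
    res=[]
    for dx in np.arange(-.0015,.0016,.0005):
     for dy in np.arange(-.0015,.0016,.0005):
      uv=proj(p,np.c_[X+c0[0]+dx,Y+c0[1]+dy,np.full(X.size,.08)]).astype(np.float32)
      v=cv2.remap(f,uv[:,0],uv[:,1],cv2.INTER_LINEAR).ravel()
      h=np.hypot(X,Y)<.0025
      for a in np.arange(225,262,1.):
        t=np.radians(a);u=X*np.cos(t)+Y*np.sin(t);w=-X*np.sin(t)+Y*np.cos(t)
        m=1/(1+np.exp(-(u-.013)/.0006))/(1+np.exp(-(.005-abs(w))/.0006))
        A=np.c_[np.ones(X.size),m,h];s,r,_,_=np.linalg.lstsq(A,v,rcond=None)
        if s[1]<0:res.append((r[0],a,dx,dy,s[1]))
    res.sort();print(n,[tuple(np.round(x,4)) for x in res[:6]])
E
```

```text
side [(np.float64(364253.0486), np.float64(244.0), np.float64(0.0), np.float64(0.0), np.float64(-56.4176)), (np.float64(364470.619), np.float64(245.0), np.float64(0.0), np.float64(0.0), np.float64(-56.3685)), (np.float64(366202.9016), np.float64(243.0), np.float64(0.0), np.float64(0.0), np.float64(-56.2453)), (np.float64(366805.5304), np.float64(246.0), np.float64(0.0), np.float64(0.0), np.float64(-56.1053)), (np.float64(367138.1633), np.float64(244.0), np.float64(0.0), np.float64(-0.0005), np.float64(-63.1109)), (np.float64(367863.3367), np.float64(243.0), np.float64(0.0), np.float64(-0.0005), np.float64(-63.072))]
top [(np.float64(255142.7128), np.float64(247.0), np.float64(-0.0005), np.float64(0.0), np.float64(-46.91)), (np.float64(255846.0973), np.float64(246.0), np.float64(-0.0005), np.float64(0.0), np.float64(-46.8484)), (np.float64(255853.6922), np.float64(248.0), np.float64(-0.0005), np.float64(0.0), np.float64(-46.805)), (np.float64(257933.2589), np.float64(245.0), np.float64(-0.0005), np.float64(0.0), np.float64(-46.6207)), (np.float64(257983.2647), np.float64(249.0), np.float64(-0.0005), np.float64(0.0), np.float64(-46.5327)), (np.float64(258580.9565), np.float64(247.0), np.float64(-0.0005), np.float64(-0.0005), np.float64(-50.7343))]
```

Slot fits give 244–247°, against 243° by eye. I'll go to about 244° and then back away for a clean look.

```bash
python3 go.py p.048,222.5,.06; python3 -m crank '{"slide":[[0.0005,-0.0024,0],[0.0003,-0.0045,0],[0.0003,-0.0045,0],[0.0003,-0.0045,0],[0,-0.001,0],[0,0.008,0],[0,0.008,0],[0,0.008,0]],"roll":[-0.05,-0.098,-0.098,-0.098,-0.098,-0.098,-0.098,-0.098],"grip":[0,0,0,0,0,0,0,0]}';python3 meas.py .07 f; python3 go.py
```

```text
t 7.9 pos [ 0.5542 -0.0492  0.0599] psi -143.0 F [-0.5 -0.3 -0.4] q6 -144.3 w 0.0
p.048,222.5,.06 [0.0003, -0.0044, -0.0001] -0.096
time_s: 8.7
position: [0.5493, -0.0426, 0.06]
tool_rot: [[-0.735, -0.678, 0.0], [-0.678, 0.735, -0.0], [-0.0, -0.0, -1.0]]
ft_force: [-0.3, -0.3, 0.5]
grip_width: 0.0
side 63.5 [np.float64(63.5), np.float64(15.75), np.float64(64.0), np.float64(63.0)] [364. 129. 347. 268.]
top 65.0 [np.float64(64.0), np.float64(71.0), np.float64(15.75), np.float64(79.75)] [210.  55.  51.  71.]
t 8.8 pos [ 0.5494 -0.0429  0.0599] psi -137.3 F [ 0.9 -0.4 -0.2] q6 -149.5 w -0.0
```

Backed off the spoke (gear about 63.5–64°). I'll lift clear and pull well away for a clean look.

```bash
python3 -m crank '{"slide":[[0,0,-0.02],[0,0,-0.06],[0,0,-0.10],[0.05,0,-0.14],[0.10,0,-0.14],[0.15,0,-0.14],[0.20,0,-0.14],[0.20,0,-0.14]],"roll":[0,0,0,0,0,0,0,0],"grip":[0,0,0,0,0,0,0,0]}';python3 meas.py .07 g; python3 go.py
```

```text
time_s: 9.6
position: [0.4156, -0.1577, 0.1992]
tool_rot: [[-0.76, -0.65, -0.016], [-0.65, 0.76, -0.024], [0.028, -0.008, -1.0]]
ft_force: [0.8, -0.1, 0.5]
grip_width: 0.0001
side 63.75 [np.float64(63.5), np.float64(64.25), np.float64(64.0), np.float64(63.0)] [348. 255. 371. 255.]
top 63.5 [np.float64(64.0), np.float64(63.75), np.float64(63.0), np.float64(63.5)] [205. 202. 266. 217.]
t 9.7 pos [ 0.4173 -0.1567  0.199 ] psi -139.3 F [-0.  -0.8 -0.1] q6 -165.2 w -0.0
```

View pics/topg_g.png

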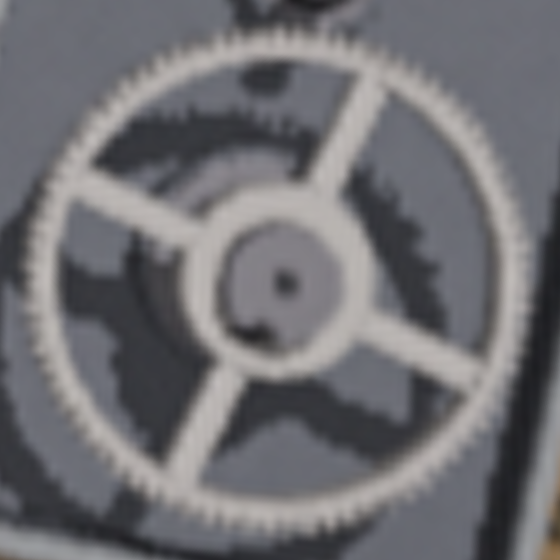

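View pics/sides_g.png

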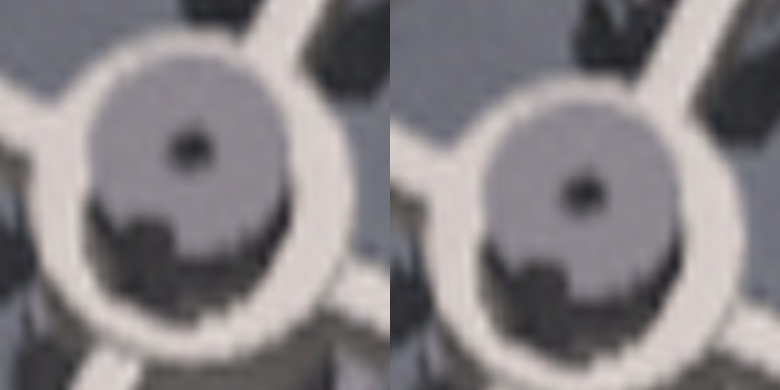

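View pics/tops_g.png

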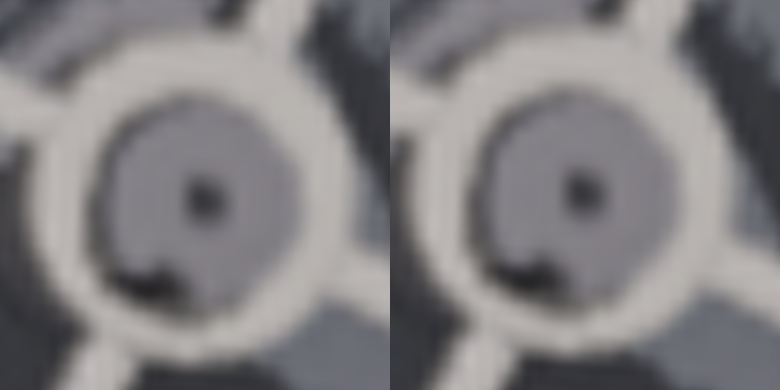

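The upper dark notch in the top view is gone; it now merges with the slot at the lower left (tops crop (160,285)). Spokes read 63.6° in both views. I'll get a firmer slot angle by fitting a supersampled model to averaged pictures.

```bash
cat > slot.py <<'E'
from h import *
from scipy.optimize import minimize
import sys
def run(n,N=8):
    fs=[]
    for i in range(N):
        p=get_image(n);fs.append(p["frame"].astype(np.float32).mean(2))
    f=np.mean(fs,0);np.save(f"pics/avg_{n}.npy",f)
    c0=np.array({"side":(.5920,-.0198),"top":(.5922,-.0212)}[n])
    u0=proj(p,[[*c0,.08]])[0].round().astype(int);H=14;S=6
    yy,xx=np.mgrid[0:2*H*S,0:2*H*S]
    U=np.c_[(xx.ravel()+.5)/S-.5+u0[0]-H,(yy.ravel()+.5)/S-.5+u0[1]-H]
    P=unproj(p,U,.08)[:,:2]
    patch=f[u0[1]-H:u0[1]+H,u0[0]-H:u0[0]+H]
    Pc=P.reshape(2*H*S,2*H*S,2)
    ctr=Pc.reshape(2*H,S,2*H,S,2).mean((1,3))-c0
    r=np.hypot(ctr[...,0],ctr[...,1]);th=np.degrees(np.arctan2(ctr[...,1],ctr[...,0]))%360
    if n=="side": M=(r<.0155)|((r<.0205)&(th>215)&(th<300))
    else: M=(r<.0165)|((r<.019)&(th>215)&(th<250))
    def model(v,full=False):
        cx,cy,a,b=v
        X=Pc[...,0]-c0[0]-cx*1e-3;Y=Pc[...,1]-c0[1]-cy*1e-3
        t=np.radians(a);u=X*np.cos(t)+Y*np.sin(t);w=-X*np.sin(t)+Y*np.cos(t)
        d=(np.hypot(X,Y)<.018);s=d&(u>.013)&(abs(w)<.005);ho=np.hypot(X,Y)<.003
        ch=[]
        for m in (d&~s&~ho, s, ho, ~d):
            k=cv2.GaussianBlur(m.astype(np.float32),(0,0),max(b,.2)*S).reshape(2*H,S,2*H,S).mean((1,3));ch.append(k[M])
        A=np.array(ch).T;y=patch[M];q=np.linalg.lstsq(A,y,rcond=None)[0]
        return ((A@q-y)**2).mean(),q
    best={}
    for a in range(226,262,3):
        z=minimize(lambda v:model([v[0],v[1],a,v[2]])[0],[0,0,.5],method="Nelder-Mead",options=dict(maxiter=70))
        best[a]=(round(z.fun,2),np.round(z.x,2).tolist())
    a=min(best,key=lambda k:best[k][0])
    z=minimize(lambda v:model(v)[0],[best[a][1][0],best[a][1][1],a,best[a][1][2]],method="Nelder-Mead",options=dict(initial_simplex=np.array([best[a][1][0],best[a][1][1],a,best[a][1][2]])+np.vstack([np.zeros(4),np.diag([.4,.4,4,.2])]),maxiter=150))
    print(n,{k:v[0] for k,v in best.items()},"best",np.round(z.x,2),round(z.fun,2),np.round(model(z.x)[1]))
    cv2.imwrite(f"pics/{n}_avg.png",cv2.resize(np.clip(patch*1.3,0,255).astype(np.uint8),None,fx=14,fy=14,interpolation=cv2.INTER_NEAREST))
run("side");run("top")
E
python3 slot.py; python3 go.py
```

```text
side {226: np.float64(126.93), 229: np.float64(112.01), 232: np.float64(93.53), 235: np.float64(73.78), 238: np.float64(55.03), 241: np.float64(39.22), 244: np.float64(32.94), 247: np.float64(39.3), 250: np.float64(54.19), 253: np.float64(75.03), 256: np.float64(96.85), 259: np.float64(117.67)} best [-5.0000e-02 -2.3000e-01  2.4415e+02  6.9000e-01] 29.84 [141.  65.   7.  58.]
top {226: np.float64(115.78), 229: np.float64(103.58), 232: np.float64(88.1), 235: np.float64(71.27), 238: np.float64(55.84), 241: np.float64(42.79), 244: np.float64(36.15), 247: np.float64(34.76), 250: np.float64(40.85), 253: np.float64(53.98), 256: np.float64(70.39), 259: np.float64(87.3)} best [ 1.7000e-01 -2.5000e-01  2.4477e+02  5.3000e-01] 32.47 [131.  61.  30.  64.]
t 10.5 pos [ 0.4175 -0.1564  0.1988] psi -139.2 F [-0.1 -0.3 -0.4] q6 -165.2 w 0.0
```

View pics/side_avg.png

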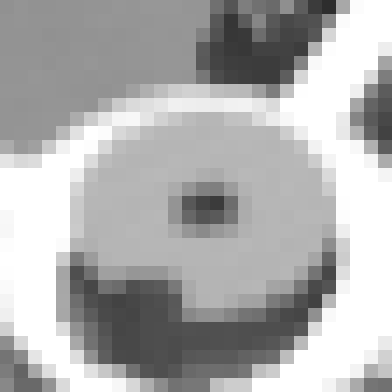

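View pics/top_avg.png

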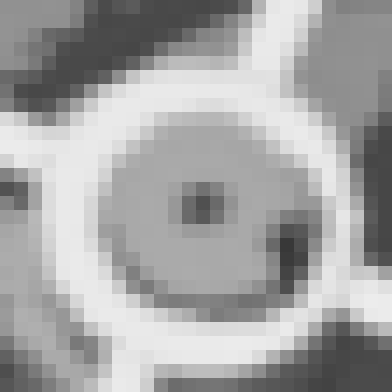

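Slot fit gives 244.2° (side) and 244.8° (top), against the notch at 243.6°. That is under 1° off with ±3° of play. Now I'll straddle the shaft with the open fingers, jaw axis along 109/289° between the spokes, and press both sides of the hub evenly.

```bash
python3 go.py .592,-.0205,.199,-161 .592,-.0205,.11,-161
```

```text
t 10.5 pos [ 0.4175 -0.1564  0.1988] psi -139.2 F [-0.1 -0.3 -0.4] q6 -165.2 w 0.0
.592,-.0205,.199,-161 [-0.2208, -0.0112, -0.006] 0.38
.592,-.0205,.11,-161 [-0.2232, -0.0106, 0.083] 0.38
```

```bash
python3 -m crank '{"slide":[[-0.04,-0.002,0],[-0.08,-0.004,0],[-0.12,-0.006,0],[-0.16,-0.008,0],[-0.2,-0.01,0],[-0.22,-0.011,0],[-0.22,-0.011,0],[-0.22,-0.011,0]],"roll":[0.06,0.12,0.19,0.25,0.32,0.38,0.38,0.38],"grip":[0.045,0.045,0.045,0.045,0.045,0.045,0.045,0.045]}';python3 go.py .592,-.0205,.199,-161 .592,-.0205,.10,-161
```

```text
time_s: 11.3
position: [0.5909, -0.021, 0.1927]
tool_rot: [[-0.945, -0.328, -0.016], [-0.327, 0.945, -0.023], [0.023, -0.017, -1.0]]
ft_force: [0.1, 0.3, -0.1]
grip_width: 0.0448
t 11.3 pos [ 0.5909 -0.021   0.1927] psi -160.9 F [ 0.1  0.3 -0.1] q6 -121.7 w 0.045
.592,-.0205,.199,-161 [-0.0011, -0.0, -0.0063] 0.002
.592,-.0205,.10,-161 [-0.0033, 0.0016, 0.0926] 0.002
```

The wrist limit left a 1.6° tilt. It's harmless, and I'll compensate in the slides. Going down to just above the face.

```bash
python3 -m crank '{"slide":[[-0.0015,0,0.02],[-0.002,0.0005,0.05],[-0.0025,0.001,0.07],[-0.0033,0.0016,0.085],[-0.0035,0.0016,0.0925],[-0.0035,0.0016,0.0925],[-0.0035,0.0016,0.0925],[-0.0035,0.0016,0.0925]],"roll":[0,0,0,0,0,0,0,0],"grip":[0.045,0.045,0.045,0.045,0.045,0.045,0.045,0.045]}';python3 go.py .592,-.0205,.08,-161 .592,-.0205,.07,-161;python3 - <<'E'
from h import *
p=get_image("top");q=get_image("side")
a=p["frame"][150:260,220:350];b=q["frame"][180:290,170:300]
cv2.imwrite("pics/d5.png",cv2.resize(np.hstack([a,b]),None,fx=3,fy=3,interpolation=cv2.INTER_CUBIC)[:,:,::-1])
E
```

```text
time_s: 12.1
position: [0.5929, -0.0207, 0.1015]
tool_rot: [[-0.945, -0.326, -0.014], [-0.326, 0.945, -0.024], [0.021, -0.018, -1.0]]
ft_force: [0.7, -0.2, -0.3]
grip_width: 0.0452
t 12.1 pos [ 0.5929 -0.0207  0.1015] psi -161.0 F [ 0.7 -0.2 -0.3] q6 -121.2 w 0.045
.592,-.0205,.08,-161 [0.0003, 0.0009, 0.0215] 0.0
.592,-.0205,.07,-161 [0.0001, 0.001, 0.0315] 0.0
```

View pics/d5.png

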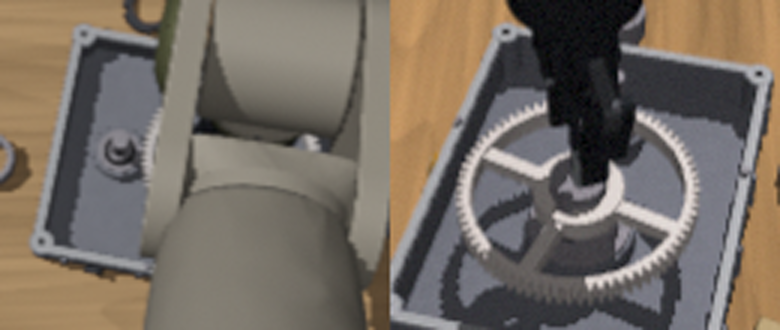

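The fingers straddle the shaft above the hub (side view, tips near (590,180)). Lowering to just short of contact.

```bash
python3 -m crank '{"slide":[[0.0003,0.0009,0.005],[0.0003,0.0009,0.01],[0.0003,0.0009,0.015],[0.0003,0.0009,0.02],[0.0003,0.0009,0.023],[0.0003,0.0009,0.025],[0.0003,0.0009,0.027],[0.0003,0.0009,0.027]],"roll":[0,0,0,0,0,0,0,0],"grip":[0.045,0.045,0.045,0.045,0.045,0.045,0.045,0.045]}';python3 go.py .592,-.0205,.07,-161
```

```text
time_s: 13.0
position: [0.5915, -0.0203, 0.0733]
tool_rot: [[-0.945, -0.326, -0.016], [-0.326, 0.945, -0.023], [0.022, -0.017, -1.0]]
ft_force: [0.1, 0.3, 0.4]
grip_width: 0.0451
t 13.0 pos [ 0.5915 -0.0203  0.0733] psi -161.0 F [0.1 0.3 0.4] q6 -121.1 w 0.045
.592,-.0205,.07,-161 [-0.0005, -0.0003, 0.0033] 0.0
```

Now gently down, 1 mm per row.

```bash
python3 -m crank '{"slide":[[-0.0002,0,0.001],[-0.0002,0,0.002],[-0.0002,0,0.003],[-0.0002,0,0.004],[-0.0002,0,0.005],[-0.0002,0,0.006],[-0.0002,0,0.007],[-0.0002,0,0.007]],"roll":[0,0,0,0,0,0,0,0],"grip":[0.045,0.045,0.045,0.045,0.045,0.045,0.045,0.045]}'
```

```text
time_s: 13.8
position: [0.5917, -0.0204, 0.0665]
tool_rot: [[-0.945, -0.326, -0.015], [-0.326, 0.945, -0.023], [0.022, -0.017, -1.0]]
ft_force: [-0.4, 0.3, 1.9]
grip_width: 0.045
```

```bash
python3 -m crank '{"slide":[[0,0,0.0005],[0,0,0.001],[0,0,0.0015],[0,0,0.002],[0,0,0.0025],[0,0,0.003],[0,0,0.0035],[0,0,0.004]],"roll":[0,0,0,0,0,0,0,0],"grip":[0.045,0.045,0.045,0.045,0.045,0.045,0.045,0.045]}'; python3 - <<'E'
from h import *
q=get_image("side");b=q["frame"][180:290,170:300]
cv2.imwrite("pics/d6.png",cv2.resize(b,None,fx=4,fy=4,interpolation=cv2.INTER_CUBIC)[:,:,::-1])
E
python3 go.py
```

```text
time_s: 14.6
position: [0.5916, -0.0204, 0.0625]
tool_rot: [[-0.945, -0.326, -0.015], [-0.326, 0.945, -0.023], [0.022, -0.017, -1.0]]
ft_force: [-0.0, 1.0, 4.1]
grip_width: 0.0449
t 14.65 pos [ 0.5916 -0.0204  0.0624] psi -161.0 F [-0.2  1.1  2.3] q6 -121.1 w 0.045
```

View pics/d6.png

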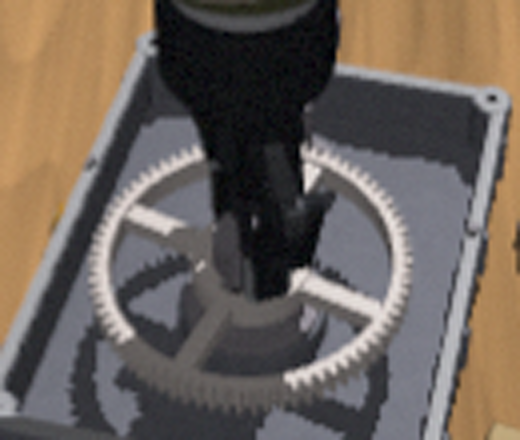

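About 3 N while moving, so the gear is sliding past the key top. Continuing until the shoulder stops it.

```bash
python3 -m crank '{"slide":[[0,0,0.0007],[0,0,0.0014],[0,0,0.0021],[0,0,0.0028],[0,0,0.0035],[0,0,0.004],[0,0,0.0045],[0,0,0.005]],"roll":[0,0,0,0,0,0,0,0],"grip":[0.045,0.045,0.045,0.045,0.045,0.045,0.045,0.045]}'; python3 -m crank '{"slide":[[0,0,0.0005],[0,0,0.001],[0,0,0.0015],[0,0,0.002],[0,0,0.0025],[0,0,0.003],[0,0,0.0035],[0,0,0.0035]],"roll":[0,0,0,0,0,0,0,0],"grip":[0.045,0.045,0.045,0.045,0.045,0.045,0.045,0.045]}'
```

```text
time_s: 15.45
position: [0.5915, -0.0206, 0.0574]
tool_rot: [[-0.945, -0.326, -0.015], [-0.326, 0.945, -0.023], [0.022, -0.017, -1.0]]
ft_force: [0.4, 1.1, 2.5]
grip_width: 0.0451
time_s: 16.25
position: [0.5915, -0.0207, 0.0542]
tool_rot: [[-0.945, -0.326, -0.015], [-0.326, 0.945, -0.023], [0.022, -0.017, -1.0]]
ft_force: [-0.1, 2.9, 6.1]
grip_width: 0.0448
```

```bash
python3 -m crank '{"slide":[[0,0,0.0003],[0,0,0.0006],[0,0,0.0009],[0,0,0.0012],[0,0,0.0015],[0,0,0.0015],[0,0,0.0015],[0,0,0.0015]],"roll":[0,0,0,0,0,0,0,0],"grip":[0.045,0.045,0.045,0.045,0.045,0.045,0.045,0.045]}'
```

```text
time_s: 17.05
position: [0.5916, -0.0207, 0.054]
tool_rot: [[-0.945, -0.326, -0.014], [-0.326, 0.945, -0.023], [0.021, -0.017, -1.0]]
ft_force: [-3.3, 3.6, 15.3]
grip_width: 0.0453
```

It stopped at TCP z = 0.054 with 15 N, about 14 mm below first contact. Withdrawing straight up and then back, for a check.

```bash
python3 -m crank '{"slide":[[0,0,-0.005],[0.0005,-0.0003,-0.02],[0.001,-0.001,-0.05],[0.002,-0.0015,-0.09],[0.003,-0.002,-0.13],[0.04,-0.002,-0.15],[0.08,-0.002,-0.15],[0.12,-0.002,-0.15]],"roll":[0,0,0,0,0,0,0,0],"grip":[0.045,0.045,0.045,0.045,0.045,0.045,0.045,0.045]}';python3 -m crank '{"slide":[[0.03,0,0],[0.06,0,0],[0.06,0.04,0],[0.06,0.08,0],[0.06,0.08,0],[0.06,0.08,0],[0.06,0.08,0],[0.06,0.08,0]],"roll":[0,0,0,0,0,0,0,0],"grip":[0.045,0.045,0.045,0.045,0.045,0.045,0.045,0.045]}'; python3 meas.py .056 h;python3 look.py h2 .056; python3 - <<'E'
from h import *
from scipy.optimize import least_squares
# gear height from two views: fit rim centre + z by both silhouettes' circles having the same centre/radius
Z={}
for n in("side","top"):
    p=get_image(n);cv2.imwrite(f"pics/{n}_end.png",p["frame"][:,:,::-1])
E
```

```text
time_s: 17.85
position: [0.4793, -0.0586, 0.2051]
tool_rot: [[-0.945, -0.327, -0.016], [-0.326, 0.945, -0.024], [0.023, -0.017, -1.0]]
ft_force: [-0.3, -0.9, 0.7]
grip_width: 0.0453
time_s: 18.65
position: [0.3985, -0.003, 0.2049]
tool_rot: [[-0.945, -0.325, -0.016], [-0.325, 0.945, -0.023], [0.023, -0.017, -1.0]]
ft_force: [0.1, 0.6, 0.3]
grip_width: 0.0447
side 63.75 [np.float64(63.5), np.float64(64.25), np.float64(64.0), np.float64(63.0)] [327. 254. 363. 322.]
top 63.5 [np.float64(64.0), np.float64(64.0), np.float64(63.0), np.float64(63.25)] [226. 199. 256. 206.]
side 0.91 circle [ 0.592  -0.0191  0.076 ]
top 0.89 circle [ 0.5926 -0.0216  0.0753]
```

View pics/side_end.png

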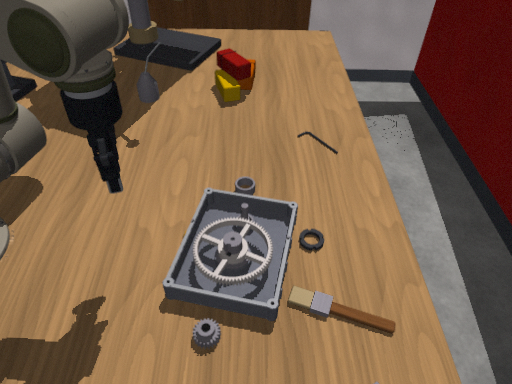

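View pics/sideg_h.png

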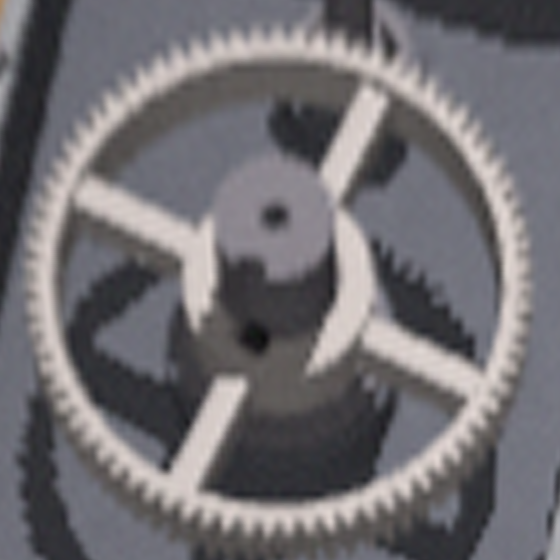

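View pics/top_end.png

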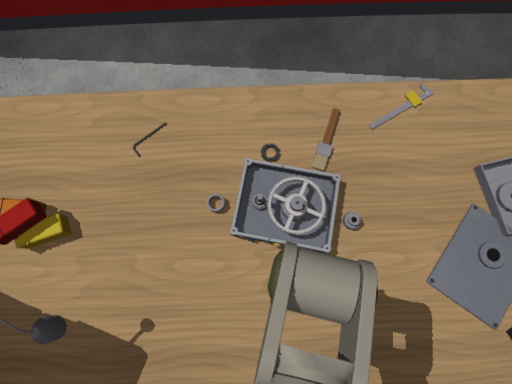

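The side view shows the gear clearly lower: shaft standing tall, slot in line with the lower-left spoke, yaw unchanged at 63.6°, loose parts in place. I'll check the height precisely by matching the rectified rim before and after.

```bash
python3 - <<'E'
from h import *
for n,c in(("side",(.5921,-.0197)),("top",(.5925,-.0213))):
    p=get_image(n)
    ref=cv2.imread(f"pics/{n}g_g.png").min(2).astype(np.float32)
    g=(np.arange(560)+.5)/560*.17-.085;x,y=np.meshgrid(g,-g);r=np.hypot(x,y);M=(r>.066)&(r<.079)
    for sgn in(0,):
        best=[]
        for z in np.arange(.052,.0641,.0005):
            v=rect(p,c,.085,z,560).min(2).astype(np.float32)
            best.append((np.corrcoef(v[M],ref[M])[0,1],z))
        best.sort(reverse=True);print(n,[(round(a,3),round(z,4)) for a,z in best[:5]])
    ref0=cv2.imread(f"pics/{n}0.png")[:,:,::-1].copy()
    for t in("pinion","spacer","locknut","chip_brush"):
        b=[silhouettes(t,p)[:1]]
        b=b[0][0]["box"] if b[0] else None
        if b is not None:
            c0,r0,w,h=[int(v) for v in b];sl=(slice(max(r0-h//2-4,0),r0+h//2+5),slice(max(c0-w//2-4,0),c0+w//2+5))
            print(t,np.round(b,0),"mean abs diff",np.abs(p["frame"][sl].astype(float)-ref0[sl]).mean().round(1))
E
python3 go.py
```

```text
side [(np.float64(0.937), np.float64(0.056)), (np.float64(0.928), np.float64(0.0565)), (np.float64(0.927), np.float64(0.0555)), (np.float64(0.902), np.float64(0.057)), (np.float64(0.899), np.float64(0.055))]
pinion [208. 333.  28.  30.] mean abs diff 4.1
spacer [244. 186.  22.  19.] mean abs diff 4.2
locknut [312. 242.  27.  21.] mean abs diff 4.2
top [(np.float64(0.936), np.float64(0.0565)), (np.float64(0.936), np.float64(0.056)), (np.float64(0.935), np.float64(0.057)), (np.float64(0.934), np.float64(0.0555)), (np.float64(0.932), np.float64(0.0575))]
pinion [351. 221.  17.  19.] mean abs diff 2.0
spacer [216. 204.  17.  20.] mean abs diff 1.9
locknut [269. 153.  17.  18.] mean abs diff 2.0
chip_brush [326. 139.  26.  62.] mean abs diff 2.1
t 19.55 pos [ 0.3981 -0.0022  0.205 ] psi -161.0 F [-0.6  0.5 -1. ] q6 -125.0 w 0.045
```

The gear face has dropped to 56.0 mm, so it is fully home, and the loose parts have not moved. The hand is clear, so I'm handing in.

```bash
python3 -c "
from rig import *
print(close_job())"
```

```text
the job is handed in; nothing more can be done
None
```

The spindle gear is keyed and fully home against the shoulder, the hand is clear, and the job is handed in at about 20 s of the 61 s allowed.

- **Turning:** I put the closed fingertip in a window and pushed one spoke about 158° anticlockwise. The notch ended at 243.6°. The slot was fitted at 244.2° in the side view and 244.8° in the top view, well inside the ±3° play.
- **Pressing:** I straddled the shaft with the fingers and pressed both sides of the hub straight down. It slid at about 3 N. It stopped hard roughly 14 mm below first contact, where I pressed to 15 N.
- **Last checks:** Matching the rim before and after puts the gear face at 56.0 mm in the side view and 56–56.5 mm in the top view, against 56 mm when home. The gear's angle did not change during the press. The loose parts match the first pictures in both views, except that the chip brush was not detected in the side view and was compared only from the top.
- **Disagreements:**
  - My first slot estimates ranged from 243° to 247° before the better fit.
  - A rougher rim-circle check gave about 0.5 mm higher than home, which is within its error.
  - While pulling back for a look, the last joint ran onto its range limit (-165.2° of -165.26°). That left the tool tilted about 1.6°, which I allowed for.

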